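# Locate a brass blank in the fixture corner, then load the tilted holder

### The job

The brass blank lies loose on the flat locating fixture. Slide it along the fixture's deck, without lifting it, and press it gently but firmly into the corner so that it bears squarely on the end stop and on the side fence at once, then let go so that it stays squared up there. Take a fresh grip across its narrow width, lift it straight up out of the corner and lay it - not drop it - flat on the tilted holder, fully down against the ledge and between the two lugs; leave the small things around undisturbed.

Things in the scene. Friction and masses are not known exactly. Their poses are not given: they have to be found in the camera images.
- plate_mid (a point): Centre (half-way up) of the loose brass blank: a flat rectangular plate 64 mm long (x axis), 40 mm wide (y axis), 7 mm thick (z axis up), about 0.10 to 0.18 kg, a few small dark holes drawn on top. It starts flat on the deck of the nest, clear of the fences, at any yaw within 0.6 rad of the nest's. Either way round is right.
- nest: Locating fixture bolted to the table: an aluminium deck 200 mm (x) by 160 mm (y), 12 mm thick; origin at the centre of its underside, z up, so the deck's top is 12 mm above the origin. On it stand the end stop (+x) and the side fence (+y), two steel bars at a right angle that form the corner; their tops are 14 mm above the deck.
- nest_seat (a point): Where the blank's centre is when it sits home in the corner: x 45 mm, y 35 mm, z 15.5 mm in the nest's frame (3.5 mm above the deck). Axes as the nest's; the blank then has its long side along the nest's x.
- side_fence: Side fence: two steel pieces in line along the nest's x, 14 mm thick (y), 14 mm high, rigid. Origin on the deck, on the contact face that looks to -y, level with the middle of a blank sitting home. They run from x = -72 to -23 and from 22 to 32 mm of this origin; the 45 mm opening between goes right through, so a finger can stand there.
- end_stop: End stop: a steel bar 14 mm thick (x), 62 mm long (from y = -28 to +34 mm of its origin), 14 mm high. Origin on the deck, on the contact face that looks to -x, level with the middle of a blank sitting home. Rigid. Friction of the blank on stop, fence and deck is high (coefficient about 1): pressing hard on one can hold it just short of the other.
- holder: Tilting holder bolted to the table: base 130 x 130 x 10 mm; two uprights 10 mm thick at y = +-54 mm carry the cradle's hinge 85 mm above the table and reach 10 mm above it; round black knobs outside them, out to y = +-69 mm. Origin at the centre of the base's underside; -x is the cradle's low side, looking roughly to the robot.
- cradle: The holder's black table, tilted about the holder's y by 0.40 to 0.60 rad and clamped stiffly there (take it as rigid). Origin on the hinge line; z is the normal of its face (leaning to the robot), x points up the slope, y is level. The flat face lies 12 mm above the origin along z and spans x = -43 to 47 mm, y = +-43 mm. Ledge and lugs: see cradle_seat.
- cradle_seat (a point): Centre of the blank when home on the cradle: x 0, y 0, z 15.5 mm in the cradle's frame (3.5 mm above the face), same axes; long side along x. From here the ledge's contact face is at x = -32 mm (66 mm long); two lugs stand at x = -31 to -19 mm, inner faces at y = +-23 mm. Ledge and lugs are 6 mm high. Friction may keep a blank from sliding down to the ledge by itself.
- loupe: Bystander: loose black eye loupe, a short cone 30 mm across at the foot and 28 mm high, standing between the fixture and the holder; origin at the centre of its foot.
- oil_pot: Bystander: loose steel oil pot, 32 mm across, 20 mm high, between the fixture and the holder; origin at the centre of its foot.
- weight: Bystander: loose brass weight, a cylinder 34 mm across, 26 mm high, beyond the fixture and the holder; origin at the centre of its foot.
- screwdriver: Bystander: loose small screwdriver 110 mm long lying flat beyond the fixture and the holder; its length is along its x axis.

How it is judged:
On the way, in this order (a step that is already met when the one before it is completed fails the run):
1. the blank bears on the end stop and on the side fence at the same time (at least 1 N each), squared to within 0.04 rad and within 2 mm of home (contact force between plate and end_stop above 1 N and contact force between plate and side_fence above 1 N and distance between plate_mid and nest_seat below 0.002 m and angle between the x axis of plate_mid and the x axis of nest, either way round below 0.04 rad), for 0.1 s.
2. the blank is let go and lies at rest in the corner, within 2 mm of home and 0.04 rad of square (contact force between the fingers and plate below 0.05 N and distance between plate_mid and nest_seat below 0.002 m and angle between the x axis of plate_mid and the x axis of nest, either way round below 0.04 rad and linear speed of plate below 0.01 m/s), for 0.1 s.
3. the blank is lifted out of the corner in the fingers, at least 20 mm above the deck seat (z of plate_mid in the frame of nest_seat above 0.02 m and contact force between the fingers and plate above 0.5 N), for 0.05 s.
At the end, for the whole second after the job is handed in: The blank lies released and at rest on the cradle's face (within 2 mm and 0.05 rad of flush), its low end within 2.5 mm of the ledge, between the lugs (within 4 mm of the middle), its long side up the slope within 0.1 rad (x of plate_mid in the frame of cradle_seat between -0.0025 and 0.0025 m and y of plate_mid in the frame of cradle_seat between -0.004 and 0.004 m and z of plate_mid in the frame of cradle_seat between -0.002 and 0.002 m and angle between the x axis of plate_mid and the x axis of cradle, either way round below 0.1 rad and angle between the z axis of plate_mid and the z axis of cradle, either way round below 0.05 rad and linear speed of plate below 0.01 m/s and contact force between the fingers and plate below 0.05 N); the robot touches nothing.
It fails at once if the blank is lifted off the deck (centre 4 mm or more above its lying height) anywhere but in the corner (more than 10 mm from home) (z of plate_mid in the frame of nest_seat between 0.004 and 0.009 m and horizontal distance between plate_mid and nest_seat above 0.01 m and horizontal distance between plate_mid and nest below 0.11 m).
It fails at once if the blank is rammed into the end stop or the side fence with more than 20 N (contact force between plate and end_stop above 20 N or contact force between plate and side_fence above 20 N).
It fails at once if the blank is dropped onto the holder (not held by the fingers while more than 8 mm off its seat height) (distance between plate_mid and cradle_seat below 0.12 m and z of plate_mid in the frame of cradle_seat above 0.008 m and contact force between the fingers and plate below 0.02 N).
It fails at once if a bystander is shifted by more than 15 mm (distance of any of loupe, oil_pot, weight, screwdriver from where it was at the start of the episode above 0.015 m).
It also fails if it takes over 72 s, if anything falls off the work surface, if the arm or the gripper's body presses on something with over 40 N, if the wrist force passes 120 N, or if a joint passes its speed limit or range.

### The arm

A 6-joint arm with a two-finger parallel gripper is mounted at the origin on the work surface. World frame = base frame: x ahead of the robot, y to its left, z up, the work surface at z = 0. Lengths are in m, angles in rad, forces in N, time in s.
With the tool pointing down it reaches from about 0.25 to 0.725 m from the base axis. Payload 4 kg.
Tool frame: the origin (TCP) lies on the front face of the gripper's body, between the roots of the fingers; the fingertips stand 73 mm ahead of it and the grasp point (between the pads) lies bot.tcp_to_grasp ahead of it (bot.tcp_to_grasp is the distance from the TCP to the grasp point, in m); z points along the fingers, y is the line along which they close (so a half turn about z gives the same grasp; the last joint's range is limited). The gripper opens to 85 mm and grips with 20 to 120 N. Pads are 22 mm wide; open, the fingers measure 114 mm over their backs; the gripper's body (76 mm by 85 mm) begins 54 mm behind the grasp point. The pads swing forward as they close: fully open they stand 13 mm farther back than shut.
Start: joints at [1.128, 0.241, 0.005, 1.335, 0, 1.571], TCP at [0.214, 0.452, 0.304] pointing down, gripper open.
Joint ranges: [-2.72, 2.72], [-1.05, 1.87], [-1.09, 1.28], [-1.99, 2.15], [-1.42, 1.44], [-3.14, 3.14]. Speed limits (rad/s): [2.79, 2.79, 3.14, 3.14, 3.14, 3.14].

### API

Orientations are given as a unit quaternion [x, y, z, w].
In Python, from workcell import bot gives the robot as it stands.
- The arm moves only by the shell command python3 -m jog 'ROWS' [OPENING]. ROWS is JSON, one flat list of numbers, 6 for each row, row after row: the shift along the world's x, y, z scaled (see below), then the turn, a rotation vector about the world's x, y, z scaled (see below). In form: [tx, ty, tz, wx, wy, wz, tx, ty, tz, wx, wy, wz, ...]. A call has 1 to 10 rows; each row is the pose to reach, as a shift and turn from the pose commanded when the call began; what a row does not reach only later rows make up. The controller multiplies each number of a shift by 800 mm and each number of a turn by 2 rad. A row lasts 1/12 s, in which the tool goes at most 41.7 mm and 7.16 degrees, less where a joint would pass 70% of its speed; a pose out of reach is approached as far as the arm can. A call with a number of a shift or a turn outside -1 to 1 is refused whole. A call with a gripper value outside its range is refused whole. OPENING is the opening, from -1 (shut) to 1 (fully open), set as the call begins (- or left out, the last holds). The fingers move at their own pace and stop on an object; the grip force is fixed at half the most. Time passes only in rows, so rows that repeat a pose let the fingers close. It gives the time, the measured TCP pose, the force, the opening and the grip force at its end, in the units of the state.
- bot.get_obs(): the state, without advancing time (a new reading comes with each control period).
- bot.camera(name): name is "side" or "top"; returns (picture, depth): 384x512x3 uint8, red, green, blue; 384x512 float32, m along the optical axis (not along the pixel's ray), 0 where there is no reading.
- bot.calibration(name): a dict with "intrinsics" (3x3 intrinsics, pixels), "dist" ([k1, k2, p1, p2, k3] as OpenCV has them; the pictures are not rectified), "pose" (4x4, takes a point from camera to world coordinates). Camera axes: x right, y up, looking along -z (the intrinsics and any distortion apply to the point x, -y, -z); pixel columns grow to the right and rows downward; lengths in m; the calibration is good to about 2 mm. A picture is of the moment at which its call begins. calibration takes no time and is no camera call.
- bot.job_done(): hands the job in; it is judged then, once.
Trained networks look in the newest picture that a camera, given by its name, has taken for a name from the list of things; names that differ only in an ending like _2 or _b are one class to them, and where a whole thing is asked for, a point or a joint stands for the part that bears it (a point fixed in the world has none). Each returns a list of dicts, best first, with "confidence" (0 to 1); they miss things now and then, are a little off and sometimes report something else, mostly with a low value. They report only what shows in the picture. A call takes as long as a camera call.
- bot.find_in(label, camera): "at" ([x, y, z] in m, in the coordinates of the camera as it stood for that picture, good to about 4 mm: the middle of the surface that is visible of it).
- bot.tip_of(label, camera): "at" ([x, y, z] in m, in the coordinates of the camera as it stood for that picture, good to about 4 mm: a listed point, or the origin of a listed thing).
The state is a dict: "clock": time; "joint_pos": joint angles; "joint_vel": joint speeds; "tau": joint torques, N m; "eef_pos": TCP position; "tool_rot": TCP orientation; "ft_force": force on the tool from outside, world axes, zero at the start; "ft_torque": the same for the moment, N m; "grip_width": finger opening in m; "grasp_force": force on a finger pad.
Only numpy, scipy, OpenCV 4.12 (cv2) and the standard library are available. Lean on these libraries where they do the work, as an engineer would, in place of code of your own. Each camera call takes 0.05 s, during which the arm holds its last target. There are 200 camera calls.

## Working session

There is one attempt and no reset: what is moved stays moved. The work goes in short steps, Python scripts to look and compute and a shell command to move; the robot and the scene stay as the last step left them, time stands still between calls to the robot, and variables do not carry over. Pictures are saved under pics/ and viewed, at most 10 in all, crops included, and the job is handed in when it is done.

```bash
ls; mkdir -p pics
cat > h.py <<'E'
import numpy as np, cv2
from workcell import bot
def pix(cam,P):
    c=bot.calibration(cam); T=np.linalg.inv(np.array(c["pose"])); p=T[:3,:3]@np.array(P,float)+T[:3,3]
    q=np.array([[p[0],-p[1],-p[2]]]); return cv2.projectPoints(q,np.zeros(3),np.zeros(3),np.array(c["intrinsics"],float),np.array(c["dist"],float))[0][0,0]
def ray(cam,uv):
    c=bot.calibration(cam); T=np.array(c["pose"])
    x,y=cv2.undistortPoints(np.array([[uv]],float),np.array(c["intrinsics"],float),np.array(c["dist"],float))[0,0]
    return T[:3,3],T[:3,:3]@np.array([x,-y,-1.])
def onz(cam,uv,z):
    o,d=ray(cam,uv); return o+d*(z-o[2])/d[2]
def pt(cam,uv,dep):
    o,d=ray(cam,uv); v=dep[int(round(uv[1])),int(round(uv[0]))]; return o+d*v
def w(cam,a):
    T=np.array(bot.calibration(cam)["pose"]); return T[:3,:3]@np.array(a)+T[:3,3]
E
python3 - <<'E'
from h import *
np.set_printoptions(precision=4,suppress=True)
o=bot.get_obs(); print(o["clock"],o["eef_pos"],o["tool_rot"],o["grip_width"],bot.tcp_to_grasp,o["ft_force"])
for c in ["top","side"]:
    im,d=bot.camera(c); cv2.imwrite(f"pics/{c}0.png",im[:,:,::-1]); np.save(f"/tmp/{c}.npy",d)
    print(c,np.array(bot.calibration(c)["pose"])[:3,3])
    for l in ["plate_mid","nest","nest_seat","side_fence","end_stop","holder","cradle","cradle_seat","loupe","oil_pot","weight","screwdriver"]:
        r=bot.tip_of(l,c); print(l,[(np.round(w(c,x["at"]),4),round(x["confidence"],2),np.round(pix(c,w(c,x["at"])))) for x in r[:2]])
E
```

```text
pics
0.0 [0.214  0.4513 0.303 ] [ 0.2196  0.9756 -0.001  -0.0002] 0.08534815949711297 0.0539 [-0.3278 -0.6872 -0.4043]
top [0.5029 0.0146 0.7447]
plate_mid [(array([0.612 , 0.1658, 0.0164]), 0.7, array([176., 218.]))]
nest [(array([ 0.6059,  0.1735, -0.0011]), 0.93, array([174., 223.])), (array([ 0.791 , -0.068 ,  0.0008]), 0.38, array([284., 130.]))]
nest_seat [(array([0.6552, 0.2109, 0.0168]), 0.81, array([153., 199.]))]
side_fence [(array([0.6557, 0.2281, 0.0119]), 0.56, array([145., 199.]))]
end_stop [(array([0.6857, 0.2084, 0.0115]), 0.81, array([155., 185.]))]
holder [(array([ 0.6033, -0.1626,  0.0015]), 0.65, array([338., 213.])), (array([ 0.7899, -0.067 , -0.0004]), 0.57, array([284., 131.]))]
cradle [(array([ 0.6027, -0.1641,  0.0832]), 0.58, array([348., 207.]))]
cradle_seat [(array([ 0.5944, -0.1635,  0.0995]), 0.73, array([351., 210.]))]
loupe [(array([ 0.5149,  0.0072, -0.0014]), 0.43, array([258., 263.]))]
oil_pot [(array([ 0.6418, -0.0031,  0.0002]), 0.7, array([259., 200.])), (array([0.6136, 0.1629, 0.0159]), 0.2, array([177., 218.]))]
weight [(array([ 0.7914,  0.0917
[... 333 characters left out ...]
0.    ]), 0.19, array([240., 324.]))]
side_fence [(array([0.6539, 0.2279, 0.0136]), 0.5, array([248., 136.]))]
end_stop [(array([0.6854, 0.2068, 0.0096]), 0.55, array([265., 143.]))]
holder [(array([ 0.6019, -0.163 , -0.0018]), 0.83, array([239., 324.]))]
cradle [(array([ 0.6005, -0.164 ,  0.0834]), 0.77, array([236., 295.]))]
cradle_seat [(array([ 0.5954, -0.1648,  0.1003]), 0.92, array([232., 290.]))]
loupe [(array([ 0.5179,  0.0046, -0.0032]), 0.72, array([181., 237.]))]
oil_pot [(array([ 0.6389, -0.0055, -0.002 ]), 0.71, array([253., 235.]))]
weight [(array([0.7909, 0.0961, 0.0032]), 0.73, array([329., 181.]))]
screwdriver [(array([ 0.789 , -0.0619,  0.0018]), 0.71, array([349., 252.]))]
```

Run:
```python
import cv2,numpy as np
a=cv2.imread("pics/top0.png"); b=cv2.imread("pics/side0.png")
A=cv2.resize(a[165:275,100:240],None,fx=5,fy=5,interpolation=cv2.INTER_CUBIC); cv2.imwrite("pics/top0c.png",A)
B=cv2.resize(a[160:270,290:400],None,fx=3.6,fy=3.6,interpolation=cv2.INTER_CUBIC)
C=cv2.resize(b[240:350,185:295],None,fx=3.6,fy=3.6,interpolation=cv2.INTER_CUBIC); cv2.imwrite("pics/hold0.png",np.hstack([B,C]))
```

```text
(no output)
```

View pics/top0c.png

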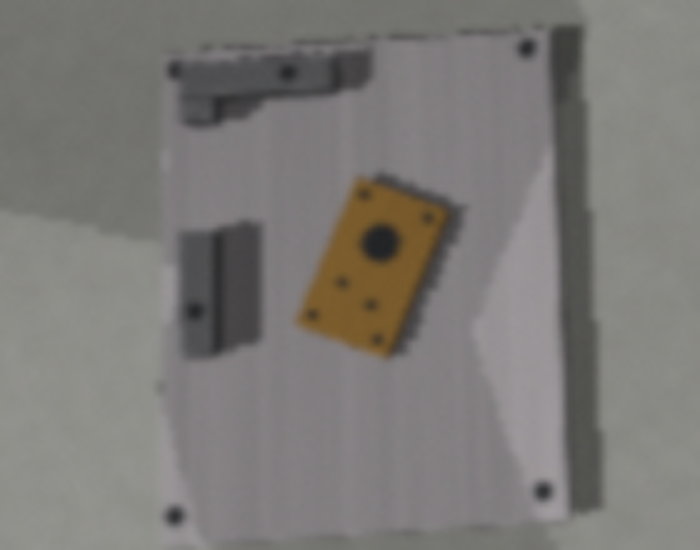

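View pics/hold0.png

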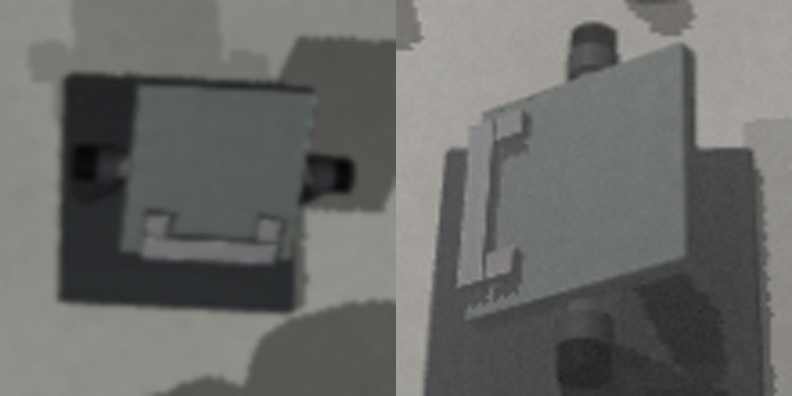

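The top crop shows the blank at crop (370,265), yawed about -0.4. The end stop is the bar at the top (260,75), and the fence pieces are at the left (200,110) and (200,290). The holder crops show a flat face tilting to the robot, with the ledge and lugs on its -x side.

Run:
```python
from h import *
from scipy.optimize import least_squares
np.set_printoptions(precision=4,suppress=True)
im=cv2.imread("pics/top0.png"); d=np.load("/tmp/top.npy")
f=lambda u,v:((u+.5)/5-.5+100,(v+.5)/5-.5+165)
hsv=cv2.cvtColor(cv2.resize(im[165:275,100:240],None,fx=5,fy=5,interpolation=cv2.INTER_CUBIC),cv2.COLOR_BGR2HSV)
m=cv2.inRange(hsv,(10,120,60),(35,255,255)); c=max(cv2.findContours(m,0,1)[0],key=cv2.contourArea)
b=cv2.boxPoints(cv2.minAreaRect(cv2.convexHull(c))); P=np.array([onz("top",f(*q),.019) for q in b]); 
e=np.roll(P,-1,0)-P; L=np.linalg.norm(e,axis=1); k=e[np.argmax(L)]; print("plate",P.mean(0),L,"yaw",(np.arctan2(k[1],k[0])+np.pi/2)%np.pi-np.pi/2)
# nest: point (nest frame) <-> clicked crop pixels
C=[((-100,-80,12),(567,515)),((100,-80,12),(550,30)),((77,69-62,26),(333,92)),((77,69-6-14+0,26),None),
((45-72,55,26),(217,355)),((45-23,55,26),(217,228))]
C=[x for x in C if x[1]]
def W(p,q):
    x,y,t=p; return np.array([x+np.cos(t)*q[0]/1e3-np.sin(t)*q[1]/1e3,y+np.sin(t)*q[0]/1e3+np.cos(t)*q[1]/1e3,q[2]/1e3])
R=lambda p:np.concatenate([pix("top",W(p,q))-f(*u) for q,u in C])
s=least_squares(R,[.606,.175,0]); print("nest",s.x,"seat",W(s.x,(45,35,15.5)),"res px",s.fun)
for n in ["top","side"]:
    d=np.load(f"/tmp/{n}.npy"); c0=np.array([.595,-.164,.1]); Q=[]
    for v in range(384):
        for u in range(512):
            if d[v,u]>0:
                if n=="top" and not(320<u<385 and 180<v<250) or n=="side" and not(185<u<290 and 250<v<330): continue
                p=pt(n,(u,v),d)
                if abs(p[0]-.6)<.035 and abs(p[1]+.164)<.03 and abs(p[2]-.095)<.035: Q.append(p)
    Q=np.array(Q)
    for _ in range(4):
        g=Q.mean(0); nn=np.linalg.svd(Q-g)[2][2]; nn*=np.sign(nn[2]); r=(Q-g)@nn; Q=Q[abs(r)<max(2*r.std(),.001)]
    print(n,len(Q),"centroid",g,"n",nn,"tilt",np.arccos(nn[2]),"rms",r.std(),"azim",np.arctan2(-nn[1],-nn[0]))
d=np.load("/tmp/top.npy"); print("deck z",pt("top",f(300,450),d),pt("top",f(370,290),d))
# ledge/lug corners in top crop (B: 3.6x from 290,160)
g=lambda u,v:((u+.5)/3.6-.5+290,(v+.5)/3.6-.5+160)
for q in [(165,235),(258,240),(141,258),(277,263),(134,84),(315,92)]: print(q,pt("top",g(*q),d))
```

```text
plate [0.6131 0.168  0.019 ] [0.0634 0.0396 0.0631 0.0389] yaw -0.4117030725060318
nest [0.6087 0.1741 0.0008] seat [0.6536 0.2091 0.0155] res px [ 0.9432  1.095   0.1658 -0.4537  0.0438 -0.9228 -0.5468 -0.2556 -0.599
  0.3851]Traceback (most recent call last):
  File "<stdin>", line 24, in <module>
  File "h.py", line 13, in pt
    o,d=ray(cam,uv); v=dep[int(round(uv[1])),int(round(uv[0]))]; return o+d*v
        ~~~^^^^^^^^
  File "h.py", line 7, in ray
    c=bot.calibration(cam); T=np.array(c["pose"])
ValueError: time passes only in moves, steps and waits
```

```bash
sed -i '2a from functools import lru_cache\ncal=lru_cache(None)(lambda n: bot.calibration(n))' h.py; sed -i 's/c=bot.calibration(cam)/c=cal(cam)/; s/np.array(bot.calibration(cam)\["pose"\])/np.array(cal(cam)["pose"])/' h.py; grep -n "from workcell" h.py; sed -n 1,8p h.py
python3 - <<'E'
from h import *
from scipy.optimize import least_squares
np.set_printoptions(precision=4,suppress=True)
f=lambda u,v:((u+.5)/5-.5+100,(v+.5)/5-.5+165)
C=[((-100,-80,12),(567,515)),((100,-80,12),(550,30)),((77,7,26),(333,92)),((-27,55,26),(217,355)),((22,55,26),(217,228))]
B=[((1,1),(176,69)),((1,-1),(527,48)),((-1,1),(174,516)),((-1,-1),(543,490))]
def W(p,q):
    x,y,t=p[:3]; return np.array([x+np.cos(t)*q[0]/1e3-np.sin(t)*q[1]/1e3,y+np.sin(t)*q[0]/1e3+np.cos(t)*q[1]/1e3,q[2]/1e3])
R=lambda p:np.concatenate([pix("top",W(p,q))-f(*u) for q,u in C]+[pix("top",W(p,(s[0]*p[3],s[1]*p[4],12)))-f(*u) for s,u in B])
s=least_squares(R,[.606,.175,0,92,72],x_scale=[.01,.01,.01,1,1],loss="soft_l1"); print("nest",s.x,"seat",W(s.x,(45,35,15.5)));print(s.fun.reshape(-1,2) if s.fun.size==18 else s.fun)
print([onz("top",f(*u),.012) for _,u in B])
for n,(u0,u1,v0,v1) in dict(top=(320,385,180,250),side=(185,290,250,330)).items():
    d=np.load(f"/tmp/{n}.npy"); Q=np.array([pt(n,(u,v),d) for v in range(v0,v1) for u in range(u0,u1) if d[v,u]>0])
    Q=Q[(abs(Q-[.605,-.164,.1])<[.03,.03,.035]).all(1)]
    for _ in range(5):
        g=Q.mean(0); nn=np.linalg.svd(Q-g)[2][2]; nn*=np.sign(nn[2]); r=(Q-g)@nn; Q=Q[abs(r)<max(2*r.std(),.001)]
    print(n,len(Q),"centroid",g,"n",nn,"tilt",np.arccos(nn[2]),"rms",r.std(),"azim",np.arctan2(-nn[1],-nn[0]))
d=np.load("/tmp/top.npy"); print("deck,plate z",pt("top",f(300,450),d),pt("top",f(370,290),d))
g=lambda u,v:((u+.5)/3.6-.5+290,(v+.5)/3.6-.5+160)
for q in [(165,235),(258,240),(143,255),(275,260),(138,88),(310,95)]: print(q,pt("top",g(*q),d))
E
```

```text
2:from workcell import bot
import numpy as np, cv2
from workcell import bot
from functools import lru_cache
cal=lru_cache(None)(lambda n: bot.calibration(n))
def pix(cam,P):
    c=cal(cam); T=np.linalg.inv(np.array(c["pose"])); p=T[:3,:3]@np.array(P,float)+T[:3,3]
    q=np.array([[p[0],-p[1],-p[2]]]); return cv2.projectPoints(q,np.zeros(3),np.zeros(3),np.array(c["intrinsics"],float),np.array(c["dist"],float))[0][0,0]
def ray(cam,uv):
nest [ 0.6099  0.1754 -0.0021 89.8722 72.1443] seat [0.655  0.2103 0.0155]
[[ 0.1138  0.6385]
 [-0.3352 -0.8792]
 [-0.4954 -1.483 ]
 [-1.2511 -0.9128]
 [-1.2211 -0.2585]
 [ 0.6831  0.59  ]
 [ 0.6475  0.4807]
 [ 0.6387  0.3301]
 [ 0.7064  0.6328]]
[array([0.7012, 0.2487, 0.012 ]), array([0.7007, 0.1043, 0.012 ]), array([0.5209, 0.2489, 0.012 ]), array([0.5212, 0.1047, 0.012 ])]
top 1080 centroid [ 0.6061 -0.1646  0.1008] n [-0.5249  0.0587  0.8491] tilt 0.5564548876433866 rms 0.000817871135429345 azim -0.11130039427128183
side 1653 centroid [ 0.606  -0.1645  0.1006] n [-0.5254  0.0633  0.8485] tilt 0.5576660378357419 rms 0.0005902894287470101 azim -0.11994711185194801
deck,plate z [0.5429 0.199  0.0146] [0.6035 0.1693 0.0197]
(165, 235) [ 0.571  -0.1364  0.0844]
(258, 240) [ 0.5656 -0.1831  0.0827]
(143, 255) [ 0.5684 -0.14    0.0093]
(275, 260) [ 0.5608 -0.213   0.0094]
(138, 88) [ 0.6412 -0.1248  0.1125]
(310, 95) [ 0.63   -0.2052  0.1225]
```

```bash
python3 -m jog '[0.499,-0.354,-0.14,0,0,0.015,0.499,-0.354,-0.14,0,0,0.015,0.499,-0.354,-0.14,0,0,0.015,0.499,-0.354,-0.14,0,0,0.015,0.499,-0.354,-0.14,0,0,0.015,0.499,-0.354,-0.14,0,0,0.015,0.499,-0.354,-0.14,0,0,0.015,0.499,-0.354,-0.14,0,0,0.015,0.499,-0.354,-0.14,0,0,0.015,0.499,-0.354,-0.14,0,0,0.015]' 0.22
```

```text
clock: 2.13
eef_pos: [0.547, 0.2153, 0.2106]
tool_rot: [0.205, 0.979, 0.0, 0.0]
ft_force: [1.4, 0.2, 0.6]
grip_width: 0.052
grasp_force: 0.0
```

```bash
python3 -m jog '[0.08,-0.058,0,0,0,0,0.08,-0.058,0,0,0,0,0.08,-0.058,-0.1,0,0,0,0.08,-0.058,-0.1,0,0,0,0.08,-0.058,-0.1,0,0,0,0.08,-0.058,-0.1,0,0,0,0.08,-0.058,-0.1,0,0,0,0.08,-0.058,-0.1,0,0,0]'
python3 - <<'E'
from h import *
im,d=bot.camera("side"); im2,_=bot.camera("top")
a=cv2.resize(im[85:215,150:300],None,fx=4,fy=4,interpolation=cv2.INTER_CUBIC); cv2.imwrite("pics/s1.png",a)
o=bot.get_obs(); print(o["eef_pos"],o["tool_rot"],o["ft_force"])
E
```

```text
clock: 2.8
eef_pos: [0.6109, 0.1714, 0.1341]
tool_rot: [0.204, 0.979, 0.001, 0.002]
ft_force: [0.1, -0.1, 0.5]
grip_width: 0.0521
grasp_force: 0.0
[0.6108313  0.17133716 0.13407699] [0.20447942 0.97886732 0.00120214 0.00234335] [0.58065098 0.08154491 0.83833575]
```

View pics/s1.png

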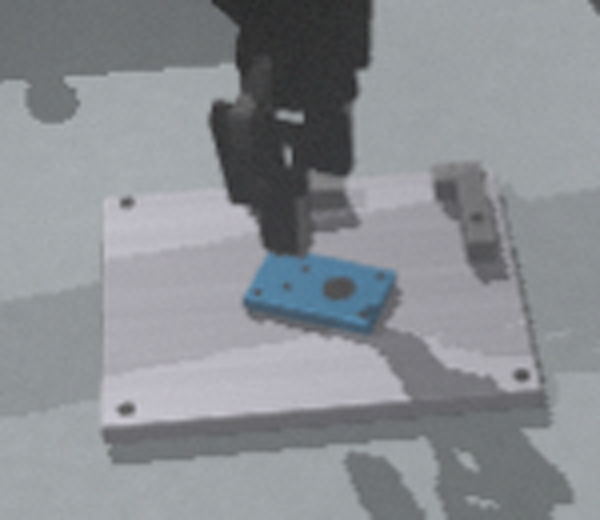

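The side view (red and blue swapped) shows the -y finger's tip at crop (285,250), above the blank at (320,290). The fingers line up to straddle it, so I'm descending.

```bash
python3 -m jog '[0.0026,-0.004,-0.025,0,0,0,0.0026,-0.004,-0.047,0,0,0,0.0026,-0.004,-0.047,0,0,0,0.0026,-0.004,-0.047,0,0,0]'; python3 -m jog '[0,0,-0.004,0,0,0,0,0,-0.006,0,0,0,0,0,-0.006,0,0,0]'; python3 -m jog '[0,0,-0.0025,0,0,0,0,0,-0.0025,0,0,0]'
```

```text
clock: 3.23
eef_pos: [0.6113, 0.1674, 0.0939]
tool_rot: [0.205, 0.979, -0.0, -0.0]
ft_force: [0.4, 0.4, 0.1]
grip_width: 0.0521
grasp_force: 0.0
clock: 3.48
eef_pos: [0.6121, 0.1674, 0.0895]
tool_rot: [0.205, 0.979, 0.0, 0.001]
ft_force: [-0.6, -1.2, 0.1]
grip_width: 0.0524
grasp_force: 0.0
clock: 3.65
eef_pos: [0.6117, 0.1672, 0.0868]
tool_rot: [0.205, 0.979, 0.0, 0.0]
ft_force: [-0.4, 0.3, -0.6]
grip_width: 0.0521
grasp_force: 0.0
```

```bash
for i in 1 2 3 4; do python3 -m jog '[0,0,-0.002,0,0,0,0,0,-0.002,0,0,0]' | egrep "eef|ft_"; done
```

```text
eef_pos: [0.6115, 0.1671, 0.0848]
ft_force: [0.4, -0.0, -0.2]
eef_pos: [0.6114, 0.1671, 0.083]
ft_force: [-0.2, 0.6, 0.9]
eef_pos: [0.6114, 0.1671, 0.0814]
ft_force: [0.5, 0.5, 0.1]
eef_pos: [0.6115, 0.1672, 0.0813]
ft_force: [-2.9, -0.6, 6.1]
```

```bash
python3 -m jog '[0,0,0.0055,0,0,0,0,0,0.0055,0,0,0,0,0,0.0055,0,0,0]' | egrep "eef|ft_";  python3 -m jog '[0,0,0,0,0,0,0,0,0,0,0,0,0,0,0,0,0,0,0,0,0,0,0,0]' -0.5
```

```text
eef_pos: [0.6119, 0.1673, 0.0849]
ft_force: [-0.1, 0.4, 0.7]
clock: 4.9
eef_pos: [0.612, 0.1674, 0.0851]
tool_rot: [0.205, 0.979, 0.0, 0.0]
ft_force: [-0.5, 0.4, 3.9]
grip_width: 0.038
grasp_force: 60.7
```

```bash
python3 -m jog '[0,0,0.0008,0,0,0.04,0,0,0.0008,0,0,0.1,0,0,0.0008,0,0,0.15,0,0,0.0008,0,0,0.2065,0,0,0.0008,0,0,0.2065,0,0,0.0008,0,0,0.2065]';  python3 -m jog '[0.012,0.012,0,0,0,0,0.025,0.025,0,0,0,0,0.035,0.035,0,0,0,0,0.041,0.042,0,0,0,0,0.041,0.042,0,0,0,0,0.041,0.042,0,0,0,0]'
cat > plate.py <<'E'
from h import *
import sys
np.set_printoptions(precision=4,suppress=True)
im,d=bot.camera("top"); cv2.imwrite("pics/t_last.png",im[:,:,::-1])
big=cv2.cvtColor(cv2.resize(im[165:275,100:240],None,fx=5,fy=5,interpolation=cv2.INTER_CUBIC),cv2.COLOR_RGB2BGR)
cv2.imwrite("pics/"+sys.argv[1],big)
o=bot.get_obs(); print(o["clock"],o["eef_pos"],o["tool_rot"],o["ft_force"],o["ft_torque"])
E
python3 plate.py t2.png
```

```text
clock: 5.4
eef_pos: [0.6118, 0.1671, 0.0851]
tool_rot: [0.001, 1.0, -0.0, 0.0]
ft_force: [0.3, -0.5, 1.7]
grip_width: 0.0377
grasp_force: 60.4
clock: 5.9
eef_pos: [0.6449, 0.2014, 0.0851]
tool_rot: [0.0, 1.0, 0.001, 0.001]
ft_force: [1.7, 0.5, 1.0]
grip_width: 0.0379
grasp_force: 60.5
5.95 [0.6447 0.2012 0.0852] [0.0002 1.     0.0006 0.0005] [0.6772 1.1474 1.866 ] [ 0.2909 -0.2833 -0.0248]
```

View pics/t2.png

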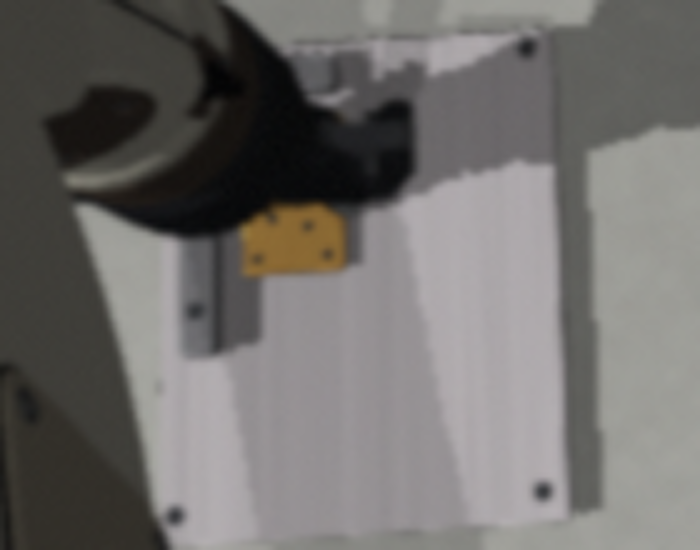

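```bash
python3 - <<'E'
from h import *
f=lambda u,v:((u+.5)/5-.5+100,(v+.5)/5-.5+165)
print([onz("top",f(*q),.019) for q in [(243,276),(345,271)]], "fence face", [onz("top",f(*q),.026) for q in [(217,235),(217,353)]])
E
for i in 1 2 3 4; do python3 -m jog '[0.0025,0,0,0,0,0,0.0025,0,0,0,0,0,0.0025,0,0,0,0,0]' | egrep "eef|ft_"; done
```

```text
[array([0.61252043, 0.21971485, 0.019     ]), array([0.61183388, 0.17922942, 0.019     ])] fence face [array([0.62850609, 0.2279131 , 0.026     ]), array([0.5818312 , 0.22798632, 0.026     ])]
eef_pos: [0.6456, 0.2008, 0.0851]
ft_force: [-2.1, 1.4, 3.6]
eef_pos: [0.6481, 0.2005, 0.0851]
ft_force: [-3.9, 0.3, 3.8]
eef_pos: [0.6506, 0.2005, 0.0851]
ft_force: [-1.6, -0.4, 3.2]
eef_pos: [0.6527, 0.2006, 0.0851]
ft_force: [-2.5, -1.7, 2.8]
```

```bash
for i in 1 2 3 4; do python3 -m jog '[0.00125,0,0,0,0,0,0.00125,0,0,0,0,0,0.00125,0,0,0,0,0]' | egrep "eef|ft_"; done
```

```text
eef_pos: [0.6535, 0.2007, 0.0852]
ft_force: [-2.7, -0.2, 2.8]
eef_pos: [0.6539, 0.2007, 0.0851]
ft_force: [-5.4, -1.0, 4.6]
eef_pos: [0.6541, 0.2007, 0.0851]
ft_force: [-7.0, 0.0, 5.5]
eef_pos: [0.6542, 0.2007, 0.0851]
ft_force: [-8.7, -0.1, 8.3]
```

```bash
python3 -m jog '[-0.0025,0,0,0,0,0,-0.0025,0.0025,0,0,0,0,-0.0025,0.005,0,0,0,0,-0.0025,0.005,0,0,0,0]' | egrep "eef|ft_"; for i in 1 2 3 4; do python3 -m jog '[0,0.00125,0,0,0,0,0,0.00125,0,0,0,0,0,0.00125,0,0,0,0]' | egrep "eef|ft_"; done
```

```text
eef_pos: [0.654, 0.2025, 0.0852]
ft_force: [-4.8, -6.0, 6.5]
eef_pos: [0.654, 0.203, 0.0852]
ft_force: [-5.0, -7.8, 6.4]
eef_pos: [0.654, 0.2039, 0.0852]
ft_force: [-5.3, -7.9, 6.2]
eef_pos: [0.654, 0.2048, 0.0852]
ft_force: [-4.3, -7.7, 6.7]
eef_pos: [0.654, 0.2058, 0.0852]
ft_force: [-4.4, -8.4, 6.4]
```

```bash
python3 -m jog '[-0.001,0,0.001,0,0,0,-0.001,0,0.001,0,0,0]' | egrep "eef|ft_"; for i in 1 2 3 4 5; do python3 -m jog '[0,0.00125,0,0,0,0,0,0.00125,0,0,0,0,0,0.00125,0,0,0,0]' | egrep "eef|ft_"; done
```

```text
eef_pos: [0.6538, 0.2083, 0.0853]
ft_force: [-0.9, 0.7, -1.2]
eef_pos: [0.6538, 0.2103, 0.0855]
ft_force: [-0.1, 0.2, -2.1]
eef_pos: [0.6538, 0.2111, 0.086]
ft_force: [0.5, 0.2, -1.8]
eef_pos: [0.6537, 0.2112, 0.086]
ft_force: [-0.1, -2.8, -2.2]
eef_pos: [0.6537, 0.2114, 0.086]
ft_force: [-0.7, -6.0, -0.7]
eef_pos: [0.6537, 0.2115, 0.0861]
ft_force: [0.8, -7.6, 0.1]
```

```bash
for i in 1 2 3; do python3 -m jog '[0.0013,0,-0.0003,0,0,0,0.0013,0,-0.0003,0,0,0,0.0013,0,-0.0003,0,0,0]' | egrep "eef|ft_|rot"; done
```

```text
eef_pos: [0.654, 0.2115, 0.0858]
tool_rot: [0.001, 1.0, -0.002, -0.001]
ft_force: [-2.2, -7.2, 1.3]
eef_pos: [0.6542, 0.2116, 0.0857]
tool_rot: [0.001, 1.0, -0.002, -0.002]
ft_force: [-3.8, -7.6, 4.5]
eef_pos: [0.6543, 0.2115, 0.0854]
tool_rot: [0.001, 1.0, -0.002, -0.003]
ft_force: [-7.4, -7.1, 5.0]
```

```bash
python3 -m jog '[0.002,0.001,0.0003,0,0,0,0.002,0.001,0.0003,0,0,0,0.002,0.001,0.0003,0,0,0,0.002,0.001,0.0003,0,0,0]' | egrep "eef|ft_|rot"; python3 -m jog '[0.001,0.0,0.0003,0,0,0,0.001,0,0.0003,0,0,0,0.001,0,0.0003,0,0,0]'; python3 plate.py t3.png
```

```text
eef_pos: [0.6545, 0.2117, 0.0854]
tool_rot: [0.001, 1.0, -0.003, -0.004]
ft_force: [-10.5, -9.2, 7.6]
clock: 12.03
eef_pos: [0.6547, 0.2117, 0.0854]
tool_rot: [0.001, 1.0, -0.003, -0.005]
ft_force: [-11.8, -9.2, 6.6]
grip_width: 0.0379
grasp_force: 61.4
12.0833 [0.6547 0.2117 0.0854] [ 0.0005  1.     -0.0029 -0.0053] [-12.0766  -8.8242   6.9751] [-1.9048  2.4404 -0.0575]
```

View pics/t3.png

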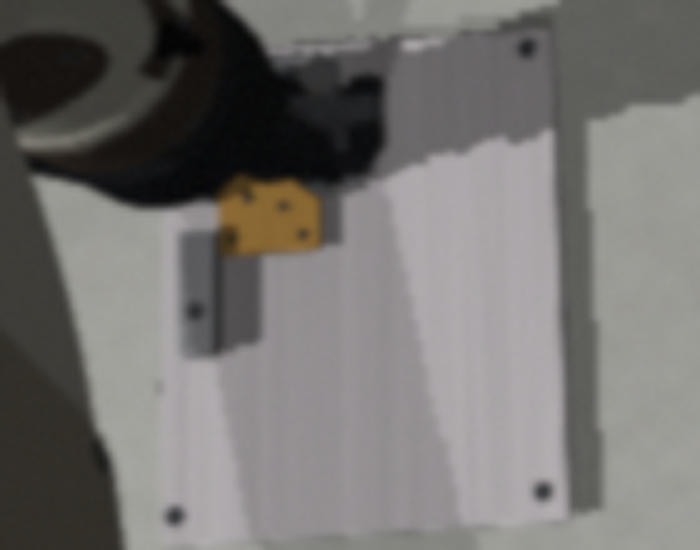

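```bash
python3 -m jog '[0,0,0.001,0,0,0,0,0,0.001,0,0,0,0,0,0.001,0,0,0,0,0,0.001,0,0,0]'
```

```text
clock: 12.42
eef_pos: [0.6547, 0.2117, 0.0854]
tool_rot: [0.001, 1.0, -0.003, -0.005]
ft_force: [-10.5, -8.2, 4.9]
grip_width: 0.0376
grasp_force: 61.1
```

```bash
python3 -m jog '[0,0,0.001,0,0,0,0,0,0.001,0,0,0,0,0,0.001,0,0,0,0,0,0.001,0,0,0]' | egrep "eef|ft_|rot";python3 -m jog '[0,0,0.001,0,0,0,0,0,0.001,0,0,0,0,0,0.001,0,0,0,0,0,0.001,0,0,0]' | egrep "eef|ft_|rot"
```

```text
eef_pos: [0.6547, 0.2117, 0.0855]
tool_rot: [0.001, 1.0, -0.003, -0.006]
ft_force: [-10.1, -9.2, 2.2]
eef_pos: [0.6547, 0.2117, 0.0857]
tool_rot: [0.001, 1.0, -0.003, -0.006]
ft_force: [-9.1, -8.4, -0.9]
```

```bash
python3 -m jog '[0,-0.003,0,0,0,0,0,-0.003,0,0,0,0,0,-0.003,0,0,0,0,0,-0.003,0,0,0,0]' | egrep "eef|ft_|rot";python3 -m jog '[0,0.004,0,0,0,0,0,0.004,0,0,0,0,0,0.004,0,0,0,0,0,0.004,0,0,0,0,0,0.004,0,0,0,0]' | egrep "eef|ft_|rot"
```

```text
eef_pos: [0.6547, 0.2113, 0.086]
tool_rot: [-0.0, 1.0, -0.001, -0.006]
ft_force: [-8.4, -3.7, -1.0]
eef_pos: [0.6547, 0.2118, 0.086]
tool_rot: [0.001, 1.0, -0.004, -0.006]
ft_force: [-8.7, -11.1, 0.5]
```

```bash
python3 -m jog '[-0.002,-0.002,-0.001,0,0,0,-0.002,-0.002,-0.001,0,0,0,-0.002,-0.002,-0.001,0,0,0]' | egrep "eef|ft_|rot";python3 -m jog '[0,0,0,0,0,0,0,0,0,0,0,0,0,0,0,0,0,0,0,0,0,0,0,0,0,0,0,0,0,0]' 0.32
```

```text
eef_pos: [0.6545, 0.2116, 0.086]
tool_rot: [0.0, 1.0, -0.002, -0.004]
ft_force: [-5.6, -7.1, 0.3]
clock: 14.5
eef_pos: [0.658, 0.2144, 0.0881]
tool_rot: [-0.0, 1.0, 0.001, 0.001]
ft_force: [0.3, 0.8, -0.0]
grip_width: 0.0563
grasp_force: 0.0
```

```bash
python3 plate.py t4.png
python3 - <<'E'
from h import *
np.set_printoptions(precision=4,suppress=True)
f=lambda u,v:((u+.5)/5-.5+100,(v+.5)/5-.5+165)
for n in ["t3.png","t4.png"]:
    m=cv2.inRange(cv2.cvtColor(cv2.imread("pics/"+n),cv2.COLOR_BGR2HSV),(10,120,60),(35,255,255))
    lo=[];
    xs=[u for u in range(200,340) if m[:,u].sum()>30*255]
    P=np.array([onz("top",f(u,np.where(m[:,u])[0].max()),.019) for u in xs[6:-6]])
    k=np.polyfit(P[:,1],P[:,0],1); print(n,"low edge x",P[:,0].mean(),"yaw",-k[0],"y from",onz("top",f(xs[0],240),.019)[1],onz("top",f(xs[-1],240),.019)[1])
E
```

```text
14.55 [0.6579 0.2143 0.0879] [-0.0004  1.      0.0004  0.0006] [ 0.1615 -0.7401  0.1714] [ 0.0289 -0.0006 -0.0318]
t3.png low edge x 0.622327099185503 yaw 0.023658716552155786 y from 0.2280044244581509 0.18938399216869814
t4.png low edge x 0.6221863457942649 yaw 0.01914239551299635 y from 0.2280044244581509 0.18938399216869814
```

View pics/t4.png

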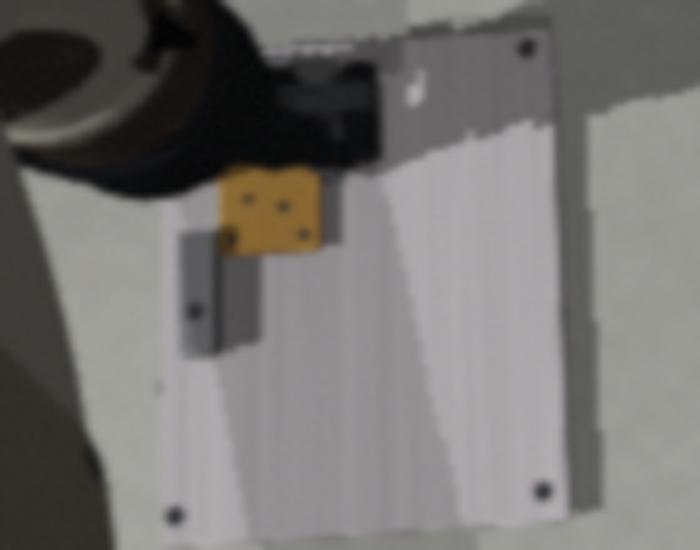

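The crop shows the blank flush with the fence: left edge at crop x≈219, low edge at y≈254. It didn't move when released. I'm re-gripping now.

```bash
python3 -m jog '[-0.005,-0.004,-0.003,0,0,0,-0.005,-0.004,-0.003,0,0,0,-0.005,-0.004,-0.003,0,0,0]' | egrep "eef|ft_|rot";python3 -m jog '[0,0,0,0,0,0,0,0,0,0,0,0,0,0,0,0,0,0,0,0,0,0,0,0,0,0,0,0,0,0]' -0.5
```

```text
eef_pos: [0.653, 0.2103, 0.0846]
tool_rot: [-0.0, 1.0, -0.0, -0.0]
ft_force: [-0.2, -0.1, -0.4]
clock: 15.22
eef_pos: [0.6536, 0.2106, 0.0855]
tool_rot: [-0.0, 1.0, 0.0, 0.0]
ft_force: [-2.1, -0.1, 4.1]
grip_width: 0.0377
grasp_force: 60.7
```

```bash
python3 -m jog '[0,0,0.005,0,0,0,0,0,0.015,0,0,0,0,0,0.03,0,0,0,0,0,0.05,0,0,0,0,0,0.08,0,0,0,0,0,0.12,0,0,0,0,0,0.16,0,0,0,0,0,0.2,0,0,0,0,0,0.2,0,0,0,0,0,0.2,0,0,0]'
```

```text
clock: 16.05
eef_pos: [0.6549, 0.211, 0.2494]
tool_rot: [-0.0, 1.0, 0.001, 0.004]
ft_force: [-0.0, -0.3, -2.1]
grip_width: 0.0375
grasp_force: 60.4
```

```bash
cat > tgt.py <<'E'
from h import *
from scipy.spatial.transform import Rotation as R
import sys
np.set_printoptions(precision=4,suppress=True)
Rc=R.from_euler('z',-.115)*R.from_euler('y',-.557)
S=np.array([.5945,-.1635,.0982])
def tcp(off,S=S): return S+Rc.apply(np.array(off)+[0,0,.070])   # plate centre offset in the cradle frame
def go(off):
    o=bot.get_obs(); T=Rc*R.from_quat([0,1,0,0]); d=tcp(off)-o["eef_pos"]; r=(T*R.from_quat(o["tool_rot"]).inv()).as_rotvec()
    print("tcp",tcp(off),"now",np.array(o["eef_pos"]),"shift/0.8",d/.8,"turn/2",r/2,"ft",o["ft_force"])
if __name__=="__main__": go([float(x)/1e3 for x in sys.argv[1:4]])
E
python3 tgt.py 4 0 35
```

```text
tcp [ 0.5427 -0.1575  0.1894] now [0.6549 0.211  0.2494] shift/0.8 [-0.1403 -0.4607 -0.075 ] turn/2 [-0.0169 -0.2744 -0.0565] ft [-0.0312 -0.3157 -2.1314]
```

```bash
python3 -m jog '[-0.14,-0.46,0,-0.017,-0.274,-0.056,-0.14,-0.46,0,-0.017,-0.274,-0.056,-0.14,-0.46,0,-0.017,-0.274,-0.056,-0.14,-0.46,0,-0.017,-0.274,-0.056,-0.14,-0.46,0,-0.017,-0.274,-0.056,-0.14,-0.46,0,-0.017,-0.274,-0.056,-0.14,-0.46,0,-0.017,-0.274,-0.056,-0.14,-0.46,0,-0.017,-0.274,-0.056,-0.14,-0.46,0,-0.017,-0.274,-0.056,-0.14,-0.46,0,-0.017,-0.274,-0.056]'; python3 tgt.py 4 0 35
```

```text
clock: 16.88
eef_pos: [0.5388, -0.1592, 0.2432]
tool_rot: [0.056, 0.961, -0.017, 0.269]
ft_force: [0.3, -0.6, -1.4]
grip_width: 0.0375
grasp_force: 60.7
tcp [ 0.5427 -0.1575  0.1894] now [ 0.5388 -0.1592  0.2432] shift/0.8 [ 0.005   0.0021 -0.0672] turn/2 [ 0.0005 -0.006   0.0008] ft [ 0.3471 -0.6152 -1.4118]
```

```bash
python3 -m jog '[0.002,0,-0.02,0,0,0,0.002,0,-0.045,0,0,0,0.002,0,-0.06,0,0,0,0.002,0,-0.06,0,0,0,0.002,0,-0.06,0,0,0]' | egrep "ft_|width"; python3 tgt.py 4 0 35
python3 - <<'E'
from h import *
t=bot.camera("top")[0]; s=bot.camera("side")[0]
A=cv2.resize(t[165:255,300:400],None,fx=4,fy=4,interpolation=cv2.INTER_CUBIC);B=cv2.resize(s[230:320,185:285],None,fx=4,fy=4,interpolation=cv2.INTER_CUBIC)
cv2.imwrite("pics/h1.png",np.hstack([A,B])[:,:,::-1])
E
```

```text
ft_force: [-0.5, -0.6, -1.5]
grip_width: 0.0376
tcp [ 0.5427 -0.1575  0.1894] now [ 0.5415 -0.157   0.1948] shift/0.8 [ 0.0016 -0.0006 -0.0066] turn/2 [-0.     -0.0067  0.0003] ft [-0.4618 -0.6454 -1.518 ]
```

View pics/h1.png

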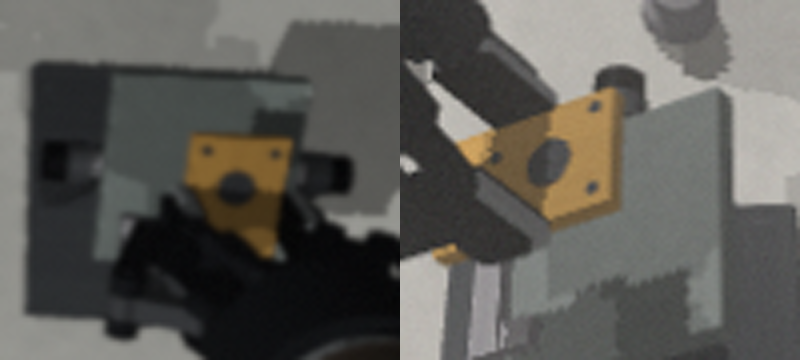

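```bash
python3 - <<'E'
from tgt import *
o=bot.get_obs(); T=R.from_quat(o["tool_rot"]); Rp=T*R.from_quat([0,1,0,0]).inv()
C=np.array(o["eef_pos"])+T.apply([0,0,.070])
print("plate centre",C,"plate rot vs cradle",(Rc.inv()*Rp).as_rotvec())
for nm,c in [("upL",(32,20,3.5)),("upR",(32,-20,3.5)),("upRbot",(32,-20,-3.5)),("hole",(13,0,3.5))]:
    P=C+Rp.apply(np.array(c)/1e3)
    u=pix("top",P); v=pix("side",P); print(nm,"top",((u-[300,165]+.5)*4-.5),"side",((v-[185,230]+.5)*4-.5)+[400,0])
# cradle features predicted, crop px of hold0 (3.6x)
for nm,c in [("lugL in top",(-19,23,2.5)),("lugR in top",(-19,-23,2.5)),("ledge L",(-32,33,2.5)),("ledge R",(-32,-33,2.5)),("face TL",(47,43,-3.5)),("face TR",(47,-43,-3.5))]:
    P=S+Rc.apply(np.array(c)/1e3)
    print(nm,((pix("top",P)-[290,160]+.5)*3.6-.5),((pix("side",P)-[185,240]+.5)*3.6-.5)+[396,0])
E
python3 -c "
import cv2,numpy as np
a=cv2.imread('pics/top0.png')[205:245,320:380];b=cv2.imread('pics/side0.png')[265:335,195:240]
A=cv2.resize(a,None,fx=8,fy=8,interpolation=2);B=cv2.resize(b,None,fx=7,fy=7,interpolation=2);H=np.zeros((490,795,3),np.uint8);H[:320,:480]=A;H[:,480:]=B
cv2.imwrite('pics/led.png',H)"
```

```text
plate centre [ 0.5796 -0.1616  0.1376] plate rot vs cradle [-0.0022  0.008   0.0013]
upL top [192.1257 130.6702] side [614.2318  81.0918]
upR top [290.459  135.3591] side [610.374  196.8993]
upRbot top [285.7831 129.3979] side [623.8509 207.8647]
hole top [234.9959 176.0976] side [558.7225 156.0461]
lugL in top [170.1095 215.7581] [518.7262 135.8695]
lugR in top [262.5252 220.2957] [511.4792 250.2009]
ledge L [147.1391 238.3872] [491.8706 122.3408]
ledge R [278.8513 244.8888] [479.4513 285.5276]
face TL [142.649   84.8918] [681.158  43.938]
face TR [319.9814  93.3417] [683.8371 262.9874]
```

View pics/led.png

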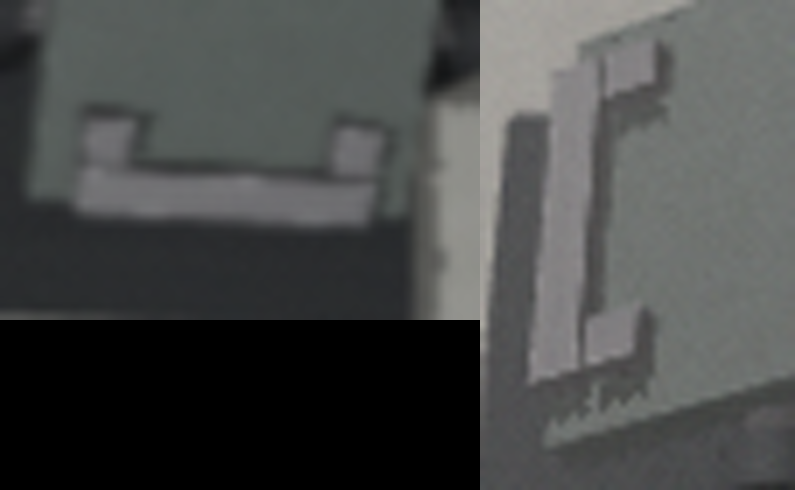

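Left crop: the lug inner corners are at about (133,120) and (337,122), and the ledge face edge runs from (80,167) to (375,182). Right crop: that edge runs from (600,60) to (578,375). I'll triangulate the blank and the cradle the same way in both views and compare the two.

Run:
```python
from tgt import *
t=bot.camera("top")[0]; s=bot.camera("side")[0]
def tri(ut,us):
    A=np.zeros((3,3));b=np.zeros(3);Rs=[]
    for n,u in (("top",ut),("side",us)):
        o,d=ray(n,u); d=d/np.linalg.norm(d); M=np.eye(3)-np.outer(d,d); A+=M; b+=M@o; Rs.append((o,M))
    p=np.linalg.solve(A,b); return p,[np.linalg.norm(M@(p-o)) for o,M in Rs]
h=lambda u,v,x0,y0,k:((u+.5)/k-.5+x0,(v+.5)/k-.5+y0)
o=bot.get_obs(); T=R.from_quat(o["tool_rot"]); Rp=T*R.from_quat([0,1,0,0]).inv(); C=np.array(o["eef_pos"])+T.apply([0,0,.070])
# quad of plate's top face in the side image, fine
for nm,a,b,c in [("upL",(190,136),(618,90),(32,20,3.5)),("upR",(293,139),(609,203),(32,-20,3.5))]:
    p,e=tri(h(*a,300,165,4),h(b[0]-400,b[1],185,230,4)); print(nm,p,e,"centre in plate frame rel. to robot's",Rp.inv().apply(p-C)-np.array(c)/1e3)
for nm,a,b,c in [("ledL",(80,167),(600,60),(-32,33,2.5)),("ledR",(375,182),(578,375),(-32,-33,2.5)),("lugL",(133,120),(655,85),(-19,23,2.5)),("lugR",(337,124),(640,310),(-19,-23,2.5))]:
    p,e=tri(h(*a,320,205,8),h(b[0]-480,b[1],195,265,7)); print(nm,p,e,"seat err in cradle frame",Rc.inv().apply(p-S)-np.array(c)/1e3)
d=bot.camera("side")[1]; q=h(215-0,115,185,230,4); P=pt("side",h(600-400,120,185,230,4),d); print("depth pt plate top, height over plate mid", Rp.inv().apply(P-C), Rc.inv().apply(P-S))
```

```text
upL [ 0.6071 -0.1448  0.1522] [np.float64(0.0011321930037248708), np.float64(0.0011321930037247558)] centre in plate frame rel. to robot's [-0.0037 -0.0001 -0.0047]
upR [ 0.6017 -0.1856  0.156 ] [np.float64(0.0004077875872340913), np.float64(0.0004077875872341531)] centre in plate frame rel. to robot's [-0.0023 -0.0014 -0.0012]
ledL [ 0.5708 -0.1261  0.0824] [np.float64(0.00020034064726136822), np.float64(0.00020034064726139153)] seat err in cradle frame [-0.      0.0015 -0.0012]
ledR [ 0.5633 -0.1919  0.0832] [np.float64(0.00012593529438711934), np.float64(0.00012593529438699157)] seat err in cradle frame [ 0.0005  0.0012 -0.0005]
lugL [ 0.5805 -0.1375  0.0896] [np.float64(0.0004915638284584762), np.float64(0.0004915638284585247)] seat err in cradle frame [ 0.0001  0.0013 -0.0008]
lugR [ 0.5758 -0.1834  0.0891] [np.float64(0.00038056677022608613), np.float64(0.00038056677022632634)] seat err in cradle frame [ 0.0003  0.0011 -0.0016]
depth pt plate top, height over plate mid [0.0271 0.0069 0.004 ] [0.0362 0.0071 0.0456]
```

```bash
python3 tgt.py 9 2 10
```

```text
tcp [ 0.5603 -0.1575  0.1709] now [ 0.5438 -0.1573  0.1982] shift/0.8 [ 0.0206 -0.0003 -0.0341] turn/2 [ 0.0011 -0.0033 -0.0001] ft [ 0.5931  0.4831 -1.6908]
```

```bash
python3 -m jog '[0.01,0,-0.015,0,0,0,0.02,0,-0.034,0,-0.003,0,0.02,0,-0.034,0,-0.003,0,0.02,0,-0.034,0,-0.003,0,0.02,0,-0.034,0,-0.003,0]' | egrep "ft_|width"; python3 tgt.py 9 2 10
python3 - <<'E'
from h import *
t=bot.camera("top")[0]; s=bot.camera("side")[0]
A=cv2.resize(t[190:250,315:385],None,fx=5.6,fy=5.6,interpolation=cv2.INTER_CUBIC);B=cv2.resize(s[250:340,190:270],None,fx=5,fy=5,interpolation=cv2.INTER_CUBIC)
H=np.zeros((450,792,3),np.uint8);H[:336,:392]=A;H[:,392:]=B
cv2.imwrite("pics/h2.png",H[:,:,::-1])
E
```

```text
ft_force: [-0.6, -0.6, -1.7]
grip_width: 0.0376
tcp [ 0.5603 -0.1575  0.1709] now [ 0.5592 -0.1573  0.1704] shift/0.8 [ 0.0014 -0.0002  0.0006] turn/2 [ 0.0008 -0.001   0.0001] ft [-0.593  -0.61   -1.7015]
```

View pics/h2.png

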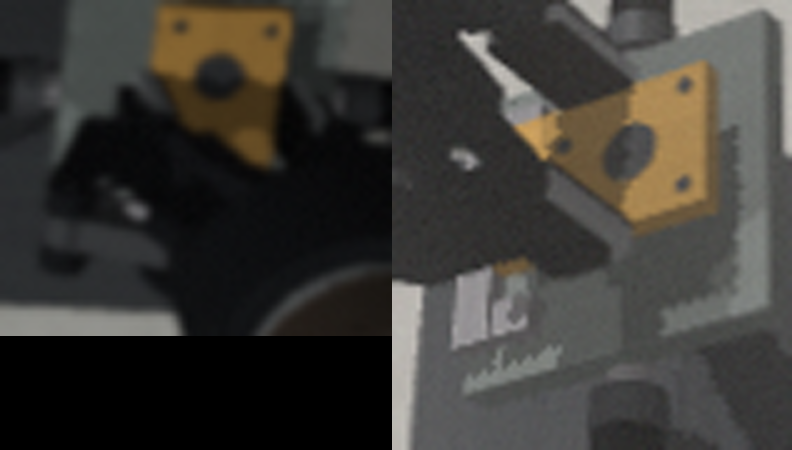

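The side crop shows the blank hovering over the face, with its low corner at (510,268) just above the -y lug at (510,300). Its upper corners are at (712,63) and (706,203) in the side crop, and at (155,7) and (292,10) in the top crop.

Run:
```python
from tgt import *
S2=S+Rc.apply([.0002,.00125,-.0010])
h=lambda u,v,x0,y0,k:((u+.5)/k-.5+x0,(v+.5)/k-.5+y0)
def tri(ut,us):
    A=np.zeros((3,3));b=np.zeros(3)
    for n,u in (("top",ut),("side",us)):
        o,d=ray(n,u); d=d/np.linalg.norm(d); M=np.eye(3)-np.outer(d,d); A+=M; b+=M@o
    return np.linalg.solve(A,b)
for a,b,c in [((155,7),(712,63),(32,20,3.5)),((292,10),(706,203),(32,-20,3.5))]:
    p=tri(h(*a,315,190,5.6),h(b[0]-392,b[1],190,250,5)); print("plate centre in seat frame mm",1e3*Rc.inv().apply(p-S2)-c)
o=bot.get_obs(); T=R.from_quat(o["tool_rot"]); C=np.array(o["eef_pos"])+T.apply([0,0,.070]); print("robot says",1e3*Rc.inv().apply(C-S))
d=bot.camera("side")[1]
for u,v in [(700,130),(600,215),(755,100),(560,345)]: print((u,v),1e3*Rc.inv().apply(pt("side",h(u-392,v,190,250,5),d)-S2))
```

```text
plate centre in seat frame mm [7.1103 0.8625 7.4455]
plate centre in seat frame mm [ 8.4836 -0.3755 10.4529]
robot says [ 8.2606  1.7412 10.5112]
(700, 130) [39.2737 -0.7462 15.4134]
(600, 215) [ 18.8903 -23.4772  26.9854]
(755, 100) [43.9321 15.9482 -2.7175]
(560, 345) [-13.4461 -35.7238  -3.3113]
```

```bash
python3 -m jog '[0.002,-0.0002,-0.0032,0,0,0,0.0039,-0.0004,-0.0064,0,0,0,0.0039,-0.0004,-0.0064,0,0,0]' | egrep "eef|ft_"; for i in 1 2 3 4; do python3 -m jog '[0.0007,0,-0.0011,0,0,0,0.0007,0,-0.0011,0,0,0,0.0007,0,-0.0011,0,0,0]' | egrep "eef|ft_|rot"; done; python3 tgt.py 0 0 0
```

```text
eef_pos: [0.5622, -0.1577, 0.1643]
ft_force: [-1.4, 0.2, -2.6]
eef_pos: [0.5627, -0.1578, 0.1636]
tool_rot: [0.055, 0.96, -0.017, 0.273]
ft_force: [-0.8, -1.1, -1.5]
eef_pos: [0.5634, -0.1578, 0.1629]
tool_rot: [0.055, 0.96, -0.017, 0.273]
ft_force: [-1.0, -1.2, -1.8]
eef_pos: [0.5639, -0.1577, 0.1619]
tool_rot: [0.055, 0.96, -0.017, 0.273]
ft_force: [-0.1, -0.5, -1.5]
eef_pos: [0.5645, -0.1578, 0.1614]
tool_rot: [0.055, 0.96, -0.017, 0.273]
ft_force: [-2.2, 0.3, 1.0]
tcp [ 0.5577 -0.1593  0.1576] now [ 0.5645 -0.1578  0.1614] shift/0.8 [-0.0084 -0.0018 -0.0047] turn/2 [ 0.0008 -0.0011  0.0002] ft [-2.1672  0.3122  1.0476]
```

```bash
python3 -m jog '[-0.0018,0.0002,-0.0011,0,0,0,-0.0036,0.0004,-0.0022,0,0,0,-0.0053,0.0006,-0.0033,0,0,0,-0.0053,0.0006,-0.0033,0,0,0]' | egrep "eef|ft_"; for i in 1 2 3 4; do python3 -m jog '[-0.0011,0.0001,-0.0007,0,0,0,-0.0011,0.0001,-0.0007,0,0,0,-0.0011,0.0001,-0.0007,0,0,0]' | egrep "eef|ft_"; done; python3 tgt.py 0 0 0
```

```text
eef_pos: [0.5604, -0.1574, 0.1589]
ft_force: [-1.5, -0.1, 1.6]
eef_pos: [0.5596, -0.1573, 0.1583]
ft_force: [-1.3, 0.5, 3.1]
eef_pos: [0.5588, -0.1572, 0.1578]
ft_force: [-0.5, -0.8, 4.1]
eef_pos: [0.5579, -0.1571, 0.1573]
ft_force: [-0.7, 0.9, 4.9]
eef_pos: [0.5578, -0.1571, 0.1572]
ft_force: [3.1, -0.2, 4.9]
tcp [ 0.5577 -0.1593  0.1576] now [ 0.5578 -0.1571  0.1572] shift/0.8 [-0.0001 -0.0026  0.0005] turn/2 [0.001  0.0001 0.0001] ft [ 3.1005 -0.1524  4.886 ]
```

```bash
python3 -m jog '[-0.0011,0.0001,-0.0007,0,0,0,-0.0011,0.0001,-0.0007,0,0,0,-0.0011,0.0001,-0.0007,0,0,0]' | egrep "eef|ft_"; python3 -m jog '[-0.0005,0,-0.0003,0,0,0,-0.0005,0,-0.0003,0,0,0,-0.0005,0,-0.0003,0,0,0]' | egrep "eef|ft_";  python3 tgt.py 0 0 0; python3 -m jog '[0,0,0,0,0,0,0,0,0,0,0,0,0,0,0,0,0,0,0,0,0,0,0,0]' 0.25
```

```text
eef_pos: [0.5576, -0.1571, 0.1571]
ft_force: [5.3, -1.1, 4.3]
eef_pos: [0.5576, -0.1571, 0.1572]
ft_force: [6.6, 1.0, 4.3]
tcp [ 0.5577 -0.1593  0.1576] now [ 0.5576 -0.1571  0.1572] shift/0.8 [ 0.0002 -0.0026  0.0006] turn/2 [ 0.0012  0.0014 -0.0002] ft [6.6103 0.9931 4.2671]
clock: 21.53
eef_pos: [0.5537, -0.1565, 0.1536]
tool_rot: [0.055, 0.961, -0.016, 0.271]
ft_force: [-0.0, 0.7, 0.2]
grip_width: 0.0536
grasp_force: 0.0
```

```bash
python3 -m jog '[-0.004,0.0005,0.0064,0,0,0,-0.012,0.0014,0.02,0,0,0,-0.025,0.003,0.04,0,0,0,-0.05,0.006,0.08,0,0,0,-0.1,0.006,0.12,0,0,0,-0.15,0.006,0.16,0,0,0,-0.2,0.006,0.2,0,0,0,-0.22,0.006,0.2,0,0,0,-0.22,0.006,0.2,0,0,0]'
python3 - <<'E'
from tgt import *
t=bot.camera("top")[0]; s,d=bot.camera("side")
A=cv2.resize(t[180:250,315:385],None,fx=5.6,fy=5.6,interpolation=cv2.INTER_CUBIC);B=cv2.resize(s[250:340,190:270],None,fx=5,fy=5,interpolation=cv2.INTER_CUBIC)
H=np.zeros((450,792,3),np.uint8);H[:392,:392]=A;H[:,392:]=B
cv2.imwrite("pics/h3.png",H[:,:,::-1])
S2=S+Rc.apply([.0002,.00125,-.0010])
h=cv2.cvtColor(s,cv2.COLOR_RGB2HSV); m=cv2.inRange(h,(10,110,60),(35,255,255)); m[:250]=0;m[340:]=0;m[:,:185]=0;m[:,290:]=0
m=cv2.erode(m,np.ones((3,3))); Q=np.array([pt("side",(u,v),d) for v,u in zip(*np.where(m))]); q=1e3*Rc.inv().apply(Q-S2); q=q[abs(q[:,2]-np.median(q[:,2]))<2]
print(len(q),"x",q[:,0].min(),q[:,0].max(),"y",q[:,1].min(),q[:,1].max(),"z med",np.median(q[:,2]),"slopes",np.linalg.lstsq(np.c_[q[:,:2],np.ones(len(q))],q[:,2],rcond=None)[0])
for l in ["plate_mid","loupe","oil_pot","weight","screwdriver"]:
    r=bot.tip_of(l,"side"); print(l,[np.round(w("side",x["at"]),4) for x in r[:1]])
E
```

```text
clock: 22.28
eef_pos: [0.3756, -0.1519, 0.3194]
tool_rot: [0.056, 0.959, -0.018, 0.276]
ft_force: [0.1, -0.3, 0.3]
grip_width: 0.0532
grasp_force: 0.0
667 x -29.200032100210763 30.79413435459932 y -19.808699887623007 18.4930606653885 z med 3.7797479212661815 slopes [-0.0024 -0.0042  3.8159]
plate_mid [array([ 0.5985, -0.1627,  0.1006])]
loupe [array([ 0.5168,  0.0044, -0.004 ])]
oil_pot [array([ 0.6394, -0.0043, -0.0013])]
weight [array([0.7924, 0.0939, 0.001 ])]
screwdriver [array([ 0.7896, -0.0647,  0.0032])]
```

View pics/h3.png

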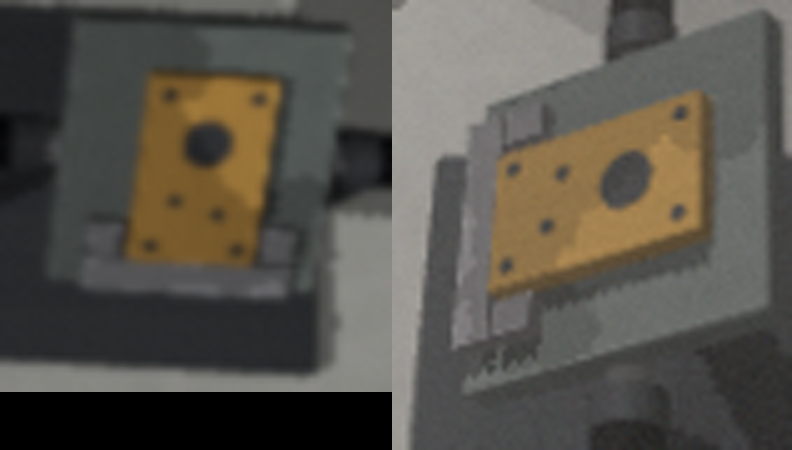

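The blank lies flat against the ledge and between the lugs: low edge at crop (195,262), lugs at (105,240) and (275,245). Nothing else has moved, so I'm handing in.

```bash
python3 -c "
from workcell import bot
print(bot.job_done())"
```

```text
the job is handed in; nothing more can be done
None
```

The blank was squared up in the corner, released, re-gripped and laid flat on the tilted holder against the ledge and between the lugs; the small items did not shift measurably, and I handed the job in at about 22 s, though it returned no verdict.

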